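# Release the snap tab and push the terminal cover off its seat

## Robot

A 6-joint arm with a two-finger parallel gripper is mounted at the origin on a cart in front of the work surface, level with it; the furniture and walls round the work are solid. World frame = base frame: x ahead of the robot, y to its left, z up, the work surface at z = 0. Lengths are in m, angles in degrees, forces in N, time in s.
With the tool pointing down it reaches from about 0.25 to 0.725 m from the base axis. Payload 9.7 kg.
Tool frame: the origin (TCP) lies at the very end of the fingers, on their centre line; the grasp point (between the pads) lies 19 mm behind it; y points along the fingers, x is the direction in which the jaws open and shut, and the axes are right-handed (so a half turn about y gives the same grasp; the last joint's range is limited). The gripper opens to 85 mm and grips with 20 to 120 N. Pads are 22 mm wide; open, the fingers measure 114 mm over their backs; the gripper's body (76 mm by 85 mm) begins 54 mm behind the grasp point. The pads swing forward as they close: fully open they stand 13 mm farther back than shut.
Start: joints at [-76.948, 4.979, 10.078, 95.1, 0, 90], TCP at [0.124, -0.536, 0.231] pointing down, gripper open.
Joint ranges: [-179.16, 179.16], [-48.56, 103.87], [-65.8, 70.77], [-126.05, 130.52], [-82.76, 87.17], [-180, 180]. Speed limits (degrees/s): [127.2, 127.2, 147.25, 180, 180, 180].

## Interface

Orientations are given as [roll, pitch, yaw] about the fixed x, y, z axes, in that order (R = Rz(yaw) Ry(pitch) Rx(roll)).
In Python, from workcell import bot gives the robot as it stands.
- The arm moves only by the shell command python3 -m jog 'ROWS' [FORCE]. ROWS is JSON, a list of rows, each a list of 7 numbers: the closure, from 0 (fully open) to 1 (shut), then the shift along the world's x, y, z in units of 25 mm (1.0 is 25 mm), then the turn, a rotation vector about the world's x, y, z in units of 5 degrees (1.0 is 5 degrees). A call has 1 to 5 rows; each row is the pose to reach, as a shift and turn from the pose commanded when the call began; what a row does not reach only later rows make up. A row lasts 1/10 s, in which the tool goes at most 50 mm and 8.59 degrees, less where a joint would pass 70% of its speed; a pose out of reach is approached as far as the arm can. A call with a gripper value outside its range is refused whole. The fingers move at their own pace and stop on an object; FORCE is the grip in N (left out, the last holds). Time passes only in rows, so rows that repeat a pose let the fingers close. It gives the time, the measured TCP pose, the force and the opening at its end, in the units of the state.
- bot.get_obs(): the state, without advancing time (a new reading comes with each control period).
- bot.camera(name): name is "side" or "top"; returns (picture, depth): 384x512x3 uint8, red, green, blue; 384x512 float32, m along the optical axis (not along the pixel's ray), 0 where there is no reading.
- bot.camera_model(name): a dict with "fx", "fy", "cx", "cy" (pixels), "k1" (the pictures are not rectified: a ray, as slopes to the right and down, at radius r is drawn at 1 + k1 r^2 times it, then the intrinsics apply), "rvec" (rotation vector, rad) and "tvec" (3), from world to camera coordinates, as OpenCV has them. Camera axes: x right, y down, z forward; pixel columns grow to the right and rows downward; lengths in m; the calibration is good to about 2 mm. A picture is of the moment at which its call begins. camera_model takes no time and is no camera call.
- bot.job_done(): hands the job in, once; it reports no verdict.
Trained networks look in the newest picture that a camera, given by its name, has taken for a name from the list of things; names that differ only in an ending like _2 or _b are one class to them, and where a whole thing is asked for, a point or a joint stands for the part that bears it (a point fixed in the world has none). Each returns a list of dicts, best first, with "conf" (0 to 1); they miss things now and then, are a little off and sometimes report something else, mostly with a low value. They report only what shows in the picture. A call takes as long as a camera call.
- bot.regions_of(camera, label): "pixels" (384x512 bool, what is visible of it) and "point" ([row, column] in pixels, amid what is visible of it).
The state is a dict: "time": time; "q": joint angles; "qd": joint speeds; "joint_efforts": joint torques, N m; "ee_pos": TCP position; "tcp_rot": TCP orientation; "wrist_force": force on the tool from outside, world axes, zero at the start; "torque": the same for the moment, N m; "opening": finger opening in m.
Only numpy, scipy, OpenCV 4.12 (cv2) and the standard library are available. Lean on these libraries where they do the work, as an engineer would, in place of code of your own. Each camera call takes 0.05 s, during which the arm holds its last target. There are 200 camera calls.

## Task

Two terminal boxes stand on the bench: on the one with two cable glands, press the black snap tab fully in, then push the released cover off its seat, over the tab and along the rails until it meets the end stop. Do it all by pressing and pushing with the fingertips: do not grip or lift the cover. Leave the box with one gland closed and the other things on the bench where they are.

Things in the scene. Friction and masses are not known exactly. Their poses are not given: they have to be found in the camera images.
- box_two: fixed grey terminal box with two black cable glands side by side on the end toward the robot, 100 mm wide (y). Origin: on the bench under the middle of the box (its rear wall is at x = -60 mm). +x: the way the cover slides out, away from the robot. Side grooves with lips (up to 37 mm) from x = -60 to 40, then open rails to x = 139 mm carry the cover (ledge 26 mm high). The 72 mm between them is open from above; all in there and the 19 mm long glands at most 20 mm high
- cover_two: loose grey cover plate of the two-gland box, 80 (x) x 84 x 5 mm, 70 g, in the box's grooves. Origin: centre of its underside, seated at box x = -16, z = 26 mm; axes as the box's. Its rear edge (box x = -56 mm) carries a push rib, 56 mm wide, up to 22 mm above the underside, upright toward the robot, sloping in front
- cover_two_push (a point): middle of the upright rear face of the push rib of the two-gland box's cover, 12 mm above the plate's underside, on its rear edge; push here along the box's +x with a fingertip at box height 25 mm or more
- box_two_park (a point): middle of the face of the end stop of the two-gland box's parking rails, where the cover's front edge comes to rest: box x = +135 mm, 28.5 mm up. The stop is a rigid cross wall, 34 mm high; pushing the cover here is 111 mm of travel and leaves its rear edge at box x = +55 mm
- tab_two (a joint): snap tab of the two-gland box: 0 = out (as found, blocking the cover), grows as it is pressed down, end stop 0.013 m; about 3 N moves it, it does not spring back; the cover is free from about 0.009 m
- tab_two_top (a point): press point on the top face (34 x 24 mm, long along x) of the two-gland box's black snap tab, an upright block in front of the cover (box x = +26 to 60 mm; this point at +48 mm, 24 mm clear of the cover); 33 mm above the bench when out, 20 mm when in, pressed straight down from above
- box_one: fixed grey terminal box with one black cable gland in the middle of the end toward the robot, otherwise the same as the two-gland box, origin and axes alike. It must stay closed
- cover_one: cover of the one-gland box, same as the other cover; to be left seated
- tab_one (a joint): snap tab of the one-gland box: 0 = out (as found, blocking the cover), grows as it is pressed down, end stop 0.013 m; about 3 N moves it, it does not spring back; the cover is free from about 0.009 m; to be left out
- marker_0: loose white marker pen with a black cap, 131 mm long, 14 mm thick, lying; to be left alone. Origin: centre of its underside
- marker_1: loose white marker pen with a red cap, 131 mm long, 14 mm thick, lying; to be left alone. Origin: centre of its underside
- stop_block: loose black stop block with a knob, 40 x 85 x 49 mm; to be left alone. Origin: centre of its underside
- tape_roll_red: loose red roll of tape, 80 mm across, 19 mm high, lying flat; to be left alone. Origin: centre of its underside
- hex_key: loose small hex key with red grip, 33 x 94 x 12 mm; to be left alone. Origin: centre of its underside

How it is judged:
By the outcome, as a careful person would: the job done as asked, in the order asked, and still so for the second after the job is handed in, with the robot touching nothing.
It also fails if it takes over 40 s, if anything falls off the work surface, if the arm or the gripper's body presses on something with over 40 N, if the wrist force passes 120 N, or if a joint passes its speed limit or range.

## Working session

There is one attempt and no reset: what is moved stays moved. The work goes in short steps, Python scripts to look and compute and a shell command to move; the robot and the scene stay as the last step left them, time stands still between calls to the robot, and variables do not carry over. Pictures are saved under pics/ and viewed, about 8 in all and at most 12, crops included, and the job is handed in when it is done.

```bash
ls; mkdir -p pics; cat > h.py <<'E'
import numpy as np, cv2
from workcell import bot
def cloud(name,depth):
    m=bot.camera_model(name); h,w=depth.shape
    v,u=np.mgrid[:h,:w].astype(float)
    xd=(u-m["cx"])/m["fx"]; yd=(v-m["cy"])/m["fy"]
    x,y=xd.copy(),yd.copy()
    for _ in range(20):
        s=1+m["k1"]*(x*x+y*y); x,y=xd/s,yd/s
    P=np.stack([x*depth,y*depth,depth],-1)
    R=cv2.Rodrigues(np.array(m["rvec"],float))[0]
    W=(P-np.array(m["tvec"]).ravel())@R
    W[depth<=0]=np.nan
    return W
E
python3 - <<'E'
from h import *
o=bot.get_obs(); print(o)
for n in("top","side"):
    im,d=bot.camera(n); cv2.imwrite(f"pics/{n}0.png",im[...,::-1]); W=cloud(n,d); np.save(f"{n}.npy",W)
    for l in ["box_two","cover_two","cover_two_push","tab_two","box_one","tab_one"]:
        for r in bot.regions_of(n,l)[:2]:
            p=r["pixels"]; print(n,l,round(r["conf"],2),r["point"],p.sum(),np.nanmedian(W[p],0).round(3),np.nanpercentile(W[p],[2,98],axis=0).round(3).tolist())
E
```

```text
pics
{'time': 0.0, 'q': array([-7.69472861e+01,  5.01073341e+00,  1.00348158e+01,  9.51009800e+01,
        9.35244894e-05,  9.00017659e+01]), 'qd': array([ 0.02982407,  0.01953345, -0.07719276,  0.02000953, -0.02980025,
        0.07236166]), 'joint_efforts': array([-1.20888686e-03, -5.20382452e+01,  4.64809656e+01,  1.58499100e-02,
       -2.31670047e-04, -1.49724201e-05]), 'ee_pos': array([ 0.1241627 , -0.53555721,  0.23058984]), 'tcp_rot': array([-8.99999088e+01,  7.68975376e-02, -7.69490520e+01]), 'wrist_force': array([ 0.25643478,  0.83470938, -0.588411  ]), 'torque': array([ 0.04201704, -0.01375483, -0.04484795]), 'opening': 0.08547864705473655}
top box_two 0.93 [182.7, 279.7] 1937 [ 0.59  -0.252  0.02 ] [[0.46, -0.32, -0.001], [0.664, -0.164, 0.04]]
top cover_two 0.63 [204.3, 268.6] 732 [ 0.517 -0.217  0.032] [[0.476, -0.26, 0.021], [0.559, -0.177, 0.05]]
top cover_two 0.19 [159.0, 222.7] 422 [ 0.647 -0.086  0.028] [[0.608, -0.108, 0.003], [0.687, -0.065, 0.05]]
top cover_two_push 0.71 [208.5, 268.4] 666 [ 0.514 -0.218  0.032] [[0.473, -0.254, 0.026], [0.554, -0.18, 0.05]]
top 
[... 260 characters left out ...]
.02 ] [[0.46, -0.318, -0.002], [0.665, -0.163, 0.04]]
top tab_one 0.41 [184.1, 157.6] 117 [0.576 0.094 0.032] [[0.561, 0.081, 0.017], [0.594, 0.108, 0.037]]
side box_two 0.91 [213.7, 278.7] 1779 [ 0.57  -0.257  0.02 ] [[0.458, -0.325, 0.001], [0.662, -0.178, 0.036]]
side cover_two 0.64 [204.7, 252.6] 413 [ 0.516 -0.215  0.03 ] [[0.471, -0.251, 0.019], [0.562, -0.174, 0.046]]
side cover_two_push 0.9 [208.2, 252.2] 341 [ 0.516 -0.216  0.03 ] [[0.472, -0.249, 0.027], [0.557, -0.182, 0.046]]
side box_one 0.74 [168.4, 242.3] 1029 [0.578 0.065 0.019] [[0.47, 0.019, -0.001], [0.672, 0.137, 0.036]]
side tab_one 0.53 [164.3, 241.9] 57 [0.579 0.083 0.029] [[0.561, 0.075, 0.018], [0.592, 0.102, 0.033]]
```

```bash
python3 - <<'E'
from h import *
a=cv2.imread("pics/top0.png")[100:260,110:350];b=cv2.imread("pics/side0.png")[120:280,170:370]
cv2.imwrite("pics/c0.png",np.vstack([cv2.resize(a,(450,300),interpolation=2),cv2.resize(b,(375,300),interpolation=2) if 0 else cv2.resize(b,(450,300),interpolation=2)]))
# box yaw from box/cover masks
bot.camera("top")
W=cloud("top",bot.camera("top")[1])
from scipy.optimize import minimize
for l in ["box_two","cover_two"]:
    r=bot.regions_of("top",l)[0]; p=W[r["pixels"]]; p=p[np.isfinite(p).all(1)]
    if l=="box_two": p=p[p[:,2]>0.018]
    print(l,cv2.minAreaRect(p[:,:2].astype(np.float32)*1000))
r=bot.regions_of("top","tab_two")
for t in r[:2]:
    p=W[t["pixels"]]; p=p[p[:,2]>0.029]; print("tab",t["conf"],len(p),np.nanmean(p,0),cv2.minAreaRect(p[:,:2].astype(np.float32)*1000))
p=W[200:230,240:300].reshape(-1,3); p=W.reshape(-1,3); p=p[(p[:,2]>0.041)&(abs(p[:,0]-.5)<.06)&(abs(p[:,1]+.21)<.06)]
print("rib",len(p),p.mean(0),cv2.minAreaRect(p[:,:2].astype(np.float32)*1000))
E
```

```text
box_two ((557.1588745117188, -236.8610382080078), (100.02861022949219, 216.08645629882812), 65.41905975341797)
cover_two ((515.5054321289062, -217.6940155029297), (71.87686157226562, 81.303466796875), 65.42044067382812)
tab 0.46 89 [ 0.56747893 -0.24117904  0.03361974] ((566.868896484375, -240.79705810546875), (23.03801155090332, 35.02847671508789), 66.7996826171875)
rib 90 [ 0.4887151  -0.20569308  0.04522043] ((507.5673522949219, -214.70523071289062), (100.89309692382812, 65.53378295898438), 63.01553726196289)
```

View pics/c0.png

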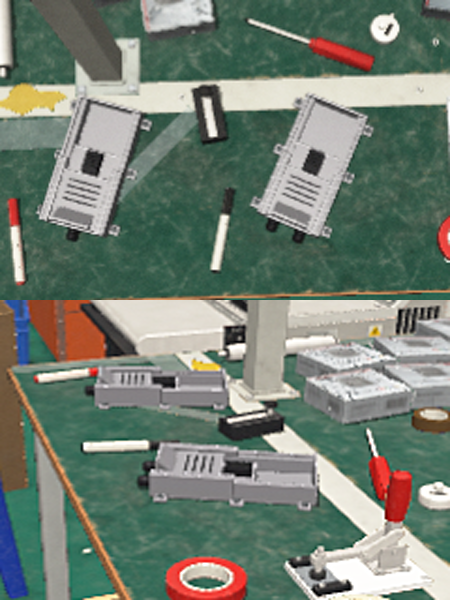

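View pics/top0.png

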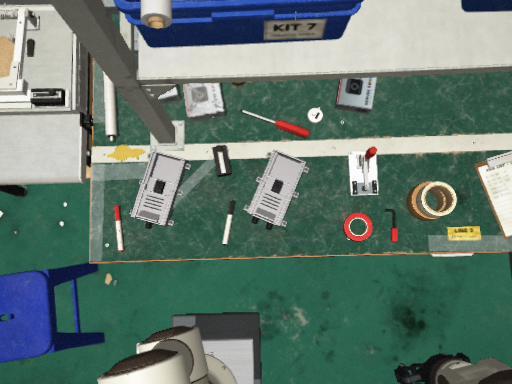

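The right-hand box in the top picture has the two glands (crop about 272,225 and 298,237). It lies at yaw −24.6°. The tab centre at (0.567, −0.241) puts the box origin at about (0.528, −0.223), and the box outline agrees with that. I'll start moving, with the fingers shut and the jaw axis turned to lie along the box's y.

```bash
python3 -m jog '[[1,0.9,0.6,0,0,0,1.4],[1,1.8,1.2,0,0,0,2.8],[1,2.7,1.8,0,0,0,4.2],[1,3.6,2.4,0,0,0,5.6],[1,4.5,3,0,0,0,7.1]]' 60; python3 -c "
from workcell import bot; print(bot.get_obs()['q'].round(1))"
```

```text
time: 1.45
ee_pos: [0.2375, -0.4601, 0.2314]
tcp_rot: [-90.0, -0.0, -41.2]
wrist_force: [0.1, -0.1, -0.9]
opening: 0.0122
[-62.7   0.5   5.5  94.9  -0.   68.5]
```

```bash
python3 -m jog '[[1,0.9,0.6,0,0,0,1.4],[1,1.8,1.2,0,0,0,2.8],[1,2.7,1.8,0,0,0,4.2],[1,3.6,2.4,0,0,0,5.6],[1,4.5,3,0,0,0,7.1]]'
python3 -m jog '[[1,0.9,0.6,-0.6,0,0,1.4],[1,1.8,1.2,-1.2,0,0,2.8],[1,2.7,1.8,-1.8,0,0,4.2],[1,3.6,2.4,-2.4,0,0,5.6],[1,4.5,3,-3,0,0,7.1]]'
```

```text
time: 1.95
ee_pos: [0.35, -0.3851, 0.2314]
tcp_rot: [-90.0, -0.0, -5.7]
wrist_force: [-0.3, -0.2, -0.6]
opening: -0.0003
time: 2.45
ee_pos: [0.4626, -0.3101, 0.1557]
tcp_rot: [-90.0, -0.0, 29.8]
wrist_force: [0.3, 0.6, 0.2]
opening: 0.0001
```

```bash
python3 -m jog '[[1,0.9,0.6,-0.6,0,0,1.4],[1,1.8,1.2,-1.2,0,0,2.8],[1,2.7,1.8,-1.8,0,0,4.2],[1,3.6,2.4,-2.4,0,0,5.6],[1,4.38,2.68,-3,0,0,7.1]]'
python3 - <<'E'
from h import *
o=bot.get_obs(); print(o["ee_pos"],o["tcp_rot"],o["q"].round(1))
im,d=bot.camera("side"); a=im[150:270,220:380]
t,_=bot.camera("top"); b=t[130:250,210:370]
cv2.imwrite("pics/c1.png",np.hstack([cv2.resize(x[...,::-1],(400,300),interpolation=2) for x in(a,b)]))
E
```

```text
time: 2.95
ee_pos: [0.5723, -0.2425, 0.0807]
tcp_rot: [-90.0, -0.0, 65.4]
wrist_force: [0.1, 0.1, -0.2]
opening: 0.0002
[ 0.57227852 -0.24252265  0.08065944] [-9.00012601e+01 -1.08310545e-02  6.53979262e+01] [-23.   14.4   4.2  79.7   0.    1.6]
```

View pics/c1.png

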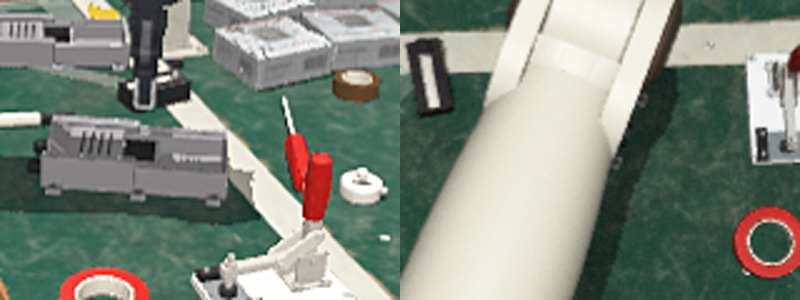

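The side view shows the shut fingertips (145,105) straight above the black tab (140,148). I'll press down now.

```bash
python3 -m jog '[[1,0,0,-0.6,0,0,0],[1,0,0,-1.2,0,0,0],[1,0,0,-1.6,0,0,0],[1,0,0,-1.8,0,0,0],[1,0,0,-1.9,0,0,0]]'
python3 -m jog '[[1,0,0,-0.12,0,0,0],[1,0,0,-0.24,0,0,0],[1,0,0,-0.36,0,0,0],[1,0,0,-0.44,0,0,0],[1,0,0,-0.5,0,0,0]]'
```

```text
time: 3.55
ee_pos: [0.5707, -0.244, 0.0332]
tcp_rot: [-90.0, 0.0, 65.0]
wrist_force: [0.5, -0.7, 0.5]
opening: 0.0002
time: 4.05
ee_pos: [0.5713, -0.244, 0.0213]
tcp_rot: [-90.0, 0.0, 65.0]
wrist_force: [-1.7, -2.0, 2.4]
opening: 0.0001
```

```bash
python3 -m jog '[[1,0,0,-0.05,0,0,0],[1,0,0,-0.1,0,0,0],[1,0,0,-0.14,0,0,0],[1,0,0,-0.14,0,0,0]]'
```

```text
time: 4.45
ee_pos: [0.5714, -0.244, 0.0199]
tcp_rot: [-90.1, 0.0, 65.0]
wrist_force: [-8.3, 0.5, 18.2]
opening: -0.0003
```

The tab hit its end stop at z = 19.9 mm with 18 N. Next I lift and go behind the rib.

```bash
python3 -m jog '[[1,0,0,1.5,0,0,0],[1,0,0,2.8,0,0,0],[1,-1.6,0.75,3,0,0,0],[1,-3.2,1.5,3,0,0,0],[1,-5.19,2.42,3,0,0,0]]'
python3 - <<'E'
from h import *
bot.camera("side"); im,d=bot.camera("top"); W=cloud("top",d)
b=im[130:250,210:370]; s,_=bot.camera("side")
cv2.imwrite("pics/c2.png",np.hstack([cv2.resize(x[...,::-1],(400,300),interpolation=2) for x in(s[150:270,200:360],b)]))
print(bot.get_obs()["ee_pos"])
E
```

```text
time: 4.95
ee_pos: [0.4452, -0.1846, 0.0925]
tcp_rot: [-90.0, -0.0, 65.1]
wrist_force: [-0.6, 0.3, 1.0]
opening: -0.0001
[ 0.44385972 -0.18408003  0.09272298]
```

View pics/c2.png

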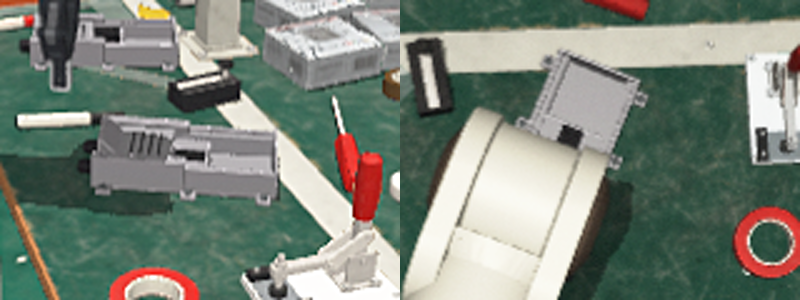

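The tips are behind the rib (rib about 105,125, tips at 60,85 and above it), and the tab is visibly down. I'll lower them and creep forward to contact.

```bash
python3 -m jog '[[1,0,0,-1,0,0,0],[1,0,0,-1.8,0,0,0],[1,0,0,-2.35,0,0,0],[1,0.36,-0.17,-2.35,0,0,0],[1,0.68,-0.31,-2.35,0,0,0]]'
python3 -m jog '[[1,0.1,-0.046,0,0,0,0],[1,0.2,-0.092,0,0,0,0],[1,0.3,-0.137,0,0,0,0],[1,0.4,-0.183,0,0,0,0],[1,0.5,-0.229,0,0,0,0]]'
```

```text
time: 5.6
ee_pos: [0.4643, -0.1936, 0.0345]
tcp_rot: [-90.0, -0.0, 65.1]
wrist_force: [0.3, -0.1, 0.2]
opening: -0.0001
time: 6.1
ee_pos: [0.4755, -0.1988, 0.0342]
tcp_rot: [-90.0, -0.0, 65.1]
wrist_force: [-0.4, 0.6, 1.3]
opening: -0.0001
```

```bash
python3 -m jog '[[1,0.1,-0.046,0,0,0,0],[1,0.2,-0.092,0,0,0,0],[1,0.3,-0.137,0,0,0,0],[1,0.4,-0.183,0,0,0,0],[1,0.5,-0.229,0,0,0,0]]'
python3 - <<'E'
from h import *
s,_=bot.camera("side"); cv2.imwrite("pics/c3.png",cv2.resize(s[170:250,210:330][...,::-1],(600,400),interpolation=2))
E
```

```text
time: 6.6
ee_pos: [0.488, -0.2046, 0.0341]
tcp_rot: [-90.0, 0.0, 65.1]
wrist_force: [-1.6, 0.7, 0.9]
opening: 0.0
```

View pics/c3.png

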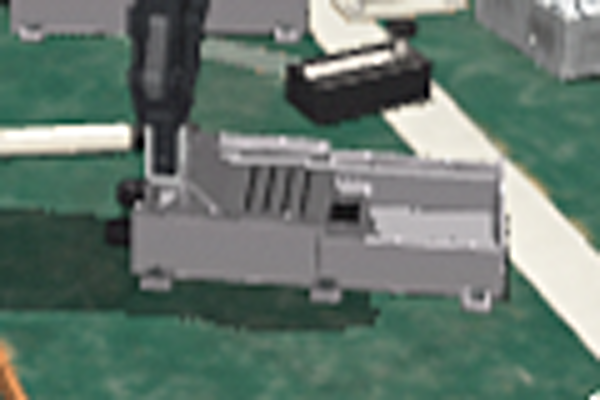

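The cover is moving: its front edge is now over the pressed tab (345,210), and the tips sit behind the rib (165,180). I'll keep pushing.

```bash
python3 -m jog '[[1,0.26,-0.12,0,0,0,0],[1,0.52,-0.24,0,0,0,0],[1,0.78,-0.36,0,0,0,0],[1,1.04,-0.477,0,0,0,0],[1,1.3,-0.595,0,0,0,0]]'
python3 -m jog '[[1,0.26,-0.12,0,0,0,0],[1,0.52,-0.24,0,0,0,0],[1,0.78,-0.36,0,0,0,0],[1,1.04,-0.477,0,0,0,0],[1,1.3,-0.595,0,0,0,0]]'
```

```text
time: 7.15
ee_pos: [0.5209, -0.2197, 0.034]
tcp_rot: [-90.0, 0.0, 65.0]
wrist_force: [-0.7, 0.6, 0.7]
opening: -0.0001
time: 7.65
ee_pos: [0.5534, -0.2345, 0.034]
tcp_rot: [-90.0, -0.0, 65.0]
wrist_force: [-0.3, 0.3, 0.5]
opening: -0.0
```

```bash
python3 -m jog '[[1,0.12,-0.055,0,0,0,0],[1,0.24,-0.11,0,0,0,0],[1,0.36,-0.165,0,0,0,0],[1,0.46,-0.21,0,0,0,0],[1,0.54,-0.247,0,0,0,0]]'
python3 -m jog '[[1,0.04,-0.018,0,0,0,0],[1,0.08,-0.037,0,0,0,0],[1,0.12,-0.055,0,0,0,0],[1,0.12,-0.055,0,0,0,0]]'
```

```text
time: 8.15
ee_pos: [0.5665, -0.2405, 0.034]
tcp_rot: [-90.0, 0.0, 65.1]
wrist_force: [-1.0, 0.4, 0.4]
opening: -0.0
time: 8.55
ee_pos: [0.5694, -0.2419, 0.0341]
tcp_rot: [-90.0, 0.0, 65.1]
wrist_force: [-1.0, 0.1, -0.9]
opening: -0.0002
```

Still no stop, so I'll creep on.

```bash
python3 -m jog '[[1,0.05,-0.023,0,0,0,0],[1,0.1,-0.046,0,0,0,0],[1,0.15,-0.069,0,0,0,0],[1,0.15,-0.069,0,0,0,0]]'
python3 -m jog '[[1,0.05,-0.023,0,0,0,0],[1,0.1,-0.046,0,0,0,0],[1,0.1,-0.046,0,0,0,0]]'
python3 - <<'E'
from h import *
s,_=bot.camera("side"); cv2.imwrite("pics/c4.png",cv2.resize(s[170:250,210:330][...,::-1],(600,400),interpolation=2))
E
```

```text
time: 8.95
ee_pos: [0.5707, -0.2426, 0.034]
tcp_rot: [-89.7, 0.0, 65.0]
wrist_force: [-15.0, 5.3, 9.8]
opening: -0.0002
time: 9.25
ee_pos: [0.5707, -0.2428, 0.034]
tcp_rot: [-89.4, 0.0, 65.0]
wrist_force: [-27.0, 11.4, 17.8]
opening: -0.0
```

View pics/c4.png

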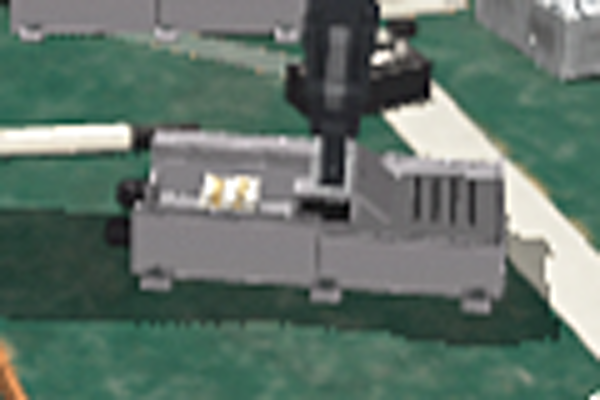

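The force climbed to 29 N with no further motion, and the cover's front edge is against the end wall (500,200). I'll back off, lift and check.

```bash
python3 -m jog '[[1,-0.25,0.115,0,0,0,0],[1,-0.7,0.32,0.1,0,0,0],[1,-0.9,0.41,1.2,0,0,0],[1,-0.9,0.41,2.6,0,0,0],[1,-0.9,0.41,4,0,0,0]]'
python3 -m jog '[[1,-1.5,-1,0.8,0,0,0],[1,-3,-2,1.5,0,0,0],[1,-4.5,-3.5,2,0,0,0],[1,-6,-5,2.5,0,0,0],[1,-7.5,-6.5,3,0,0,0]]'
python3 -m jog '[[1,0,0,0,0,0,0],[1,0,0,0,0,0,0]]'
python3 - <<'E'
from h import *
s,_=bot.camera("side"); t,d=bot.camera("top"); W=cloud("top",d)
cv2.imwrite("pics/c5.png",np.hstack([cv2.resize(s[140:260,190:350][...,::-1],(400,300),interpolation=2),cv2.resize(t[130:250,120:280][...,::-1],(400,300),interpolation=2)]))
D=np.array([.909,-.416])
for l in["cover_two","tab_two"]:
  for r in bot.regions_of("top",l)[:2]:
    p=W[r["pixels"]]; p=p[np.isfinite(p).all(1)]; u=(p[:,:2]-[.528,-.223])@D
    print(l,r["conf"],r["point"],np.percentile(u,[3,50,97]).round(3),np.median(p,0).round(3))
o=bot.get_obs(); print(o["time"],o["ee_pos"],o["wrist_force"])
E
```

```text
time: 9.8
ee_pos: [0.5528, -0.2343, 0.1351]
tcp_rot: [-90.0, -0.0, 65.0]
wrist_force: [1.3, -0.6, 0.0]
opening: 0.0002
time: 10.3
ee_pos: [0.3735, -0.3888, 0.2068]
tcp_rot: [-90.1, 0.0, 65.1]
wrist_force: [0.3, -1.4, 0.5]
opening: -0.0002
time: 10.5
ee_pos: [0.3742, -0.3886, 0.2064]
tcp_rot: [-90.1, 0.0, 64.9]
wrist_force: [0.8, 1.0, -1.2]
opening: 0.0002
cover_two 0.67 [171.2, 284.5] [0.057 0.096 0.135] [ 0.615 -0.265  0.031]
tab_two 0.58 [186.3, 279.7] [0.03  0.043 0.056] [ 0.567 -0.241  0.02 ]
10.7 [ 0.37562171 -0.38682984  0.20552815] [-0.18373128 -0.28768842 -0.19982993]
```

View pics/c5.png

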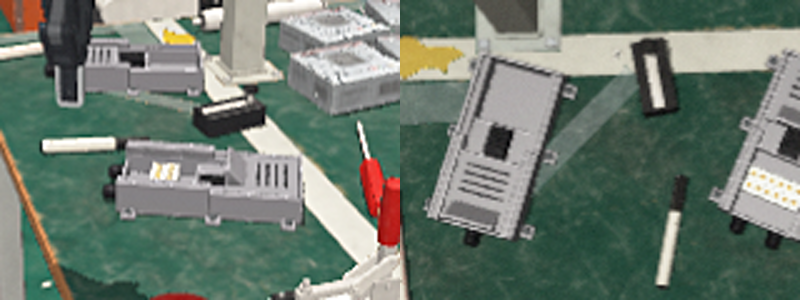

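The cover spans box x = 57–135 mm, against the stop at 135. The tab top is at 20 mm, so it is fully in. The one-gland box is still closed, and the marker and the stop block are undisturbed.

```bash
python3 -c "
from workcell import bot; print(bot.job_done())"
```

```text
the job is handed in; nothing more can be done
None
```

The job is done and handed in at about 10.7 s. I pressed the two-gland box's tab fully in, then pushed its cover along the rails to the end stop with shut fingertips, without gripping or lifting it.

- **Tab:** it hit its end stop at 19.9 mm with about 18 N. The last top picture measured its top at 20 mm, which is fully in.
- **Cover:** the push met the stop at about 29 N horizontally (34 N in all), with no further motion. The last top picture shows the cover from box x = 57 to 135 mm, where 55 to 135 is expected, so it agrees within measuring error.
- **Everything else:** in the last pictures the one-gland box is still closed with its tab out, and the black-capped marker and the stop block had not visibly moved. The red-capped marker, tape roll and hex key were out of frame or only partly in it, so I did not check them; the arm passed well above them.
- **Robot:** it was clear of everything, with near-zero wrist force. No check failed or disagreed.

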